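# Raise the lamps and set the still life

## Task

Set up the still life under its lamps. Turn the power isolator off first; with it off, draw each of the two lamps straight up until its sprung button pops out through the hole in its post, and stand every turned wooden piece and lidded jar that is there upright on the white board, fully on it, never letting a tall piece topple. Then turn the isolator back on; the lamps must never be slid while it is on.

Things in the scene. Friction and masses are not known exactly. Their poses are not given: they have to be found in the camera images.
- stage: White still-life board fixed flat on the table: 170 mm (its x, front to back) by 300 mm (its y), 6 mm thick. Origin at the centre of its underside, so its top is 6 mm above the table.
- prop_goblet: Turned wooden goblet shape, 150 mm tall: thin stem 16 to 22 mm across, and a solid cylindrical cup (head) 44 mm across from 108 to 150 mm up. Origin at the centre of the underside of its foot, z up along its axis. Top-heavy (160 to 250 g, centre of mass about 105 to 110 mm up, flat round foot 46 mm across): it topples if pushed or jerked. May be absent. 
- prop_finial: Turned wooden finial, 154 mm tall: thin stem 16 to 24 mm across and a ball-like head 46 mm across at its widest, 128 mm up (the head spans 103 to 154 mm). Origin at the centre of the underside of its foot, z up along its axis. Top-heavy (160 to 250 g, centre of mass about 105 to 110 mm up, flat round foot 46 mm across): it topples if pushed or jerked. May be absent. 
- prop_spindle: Turned wooden spindle, 156 mm tall: thin stem 16 to 24 mm across and a skittle-like head, 38 mm across from 100 to 140 mm up, tapering to the top. Origin at the centre of the underside of its foot, z up along its axis. Top-heavy (160 to 250 g, centre of mass about 100 mm up, flat round foot 46 mm across): it topples if pushed or jerked. May be absent. 
- jar_round: Squat terracotta jar, 60 mm across, 50 mm tall to the lid, with a fixed upright lid knob 20 mm across from 50 to 85 mm up. Origin at the centre of its underside, z up. About 150 g, weighted low, stable. May be absent.
- jar_straight: Squat straight-sided white jar, 60 mm across, 50 mm tall to the lid, with a fixed upright lid knob 20 mm across from 50 to 85 mm up. Origin at the centre of its underside, z up. About 150 g, weighted low, stable. May be absent.
- isolator: Fixed rotary power isolator: grey box 100 x 100 x 40 mm high with a black bar handle on top. Origin at the centre of its underside; its x points away from the robot at yaw 0. On its top a white round dot (towards its -x edge) marks OFF and a short white bar (towards its +y edge) marks ON.
- isolator_handle (a joint): Angle of the isolator's bar handle about the vertical axis through the box's centre, rad: 0 = OFF (handle along the box's x, its white-striped end at the dot), 1.4 = ON (turned 80 degrees clockwise seen from above, striped end at the bar mark). End stops at both; a sprung detent at 0.7 resists with about 0.12 N m and, once past, snaps it on to within about 0.13 rad of the next stop. It starts ON.
- isolator_grip (a point): Grip point of the isolator handle, on its turning axis, 75 mm above the table. The handle is a bar 70 mm long, 16 mm thick, from 48 to 90 mm above the table, over a round hub 46 mm across.
- lamp_left: Lamp post at the left (robot's left, +y) of the board. Fixed: 90 x 90 x 10 mm foot, square outer tube 26 mm wide, 125 mm tall, with one hole in its front (-x) face, 95 mm above the table. Origin at the centre of the foot's underside, z up.
- lamp_left_grip (a point): Centre of this post's LED bar lamp: a level cylinder 28 mm across and 94 mm long, lying along the post's y axis on top of the inner tube, 160 mm above the table when fully down. Grip it across the middle.
- lamp_left_slide (a joint): How far the inner tube with the lamp is drawn up out of the outer tube, m: 0 fully down, 0.05 where the sprung button meets the hole (about 2 mm play either way), 0.075 end stop (a very fast pull can carry it past the hole; slide it back down to the hole then). Friction (about 5 N, plus 2 N weight) holds it where it is left. Starts between 0 and 0.025. Once the button has popped out the tube is locked both ways.
- lamp_left_button (a joint): How far the steel snap button (10 mm across) stands out, m: 0 = pressed back inside the outer tube, 0.009 = popped out through the hole.
- lamp_right: Lamp post at the right (robot's right, -y) of the board. Fixed: 90 x 90 x 10 mm foot, square outer tube 26 mm wide, 125 mm tall, with one hole in its front (-x) face, 95 mm above the table. Origin at the centre of the foot's underside, z up.
- lamp_right_grip (a point): Centre of this post's LED bar lamp: a level cylinder 28 mm across and 94 mm long, lying along the post's y axis on top of the inner tube, 160 mm above the table when fully down. Grip it across the middle.
- lamp_right_slide (a joint): How far the inner tube with the lamp is drawn up out of the outer tube, m: 0 fully down, 0.05 where the sprung button meets the hole (about 2 mm play either way), 0.075 end stop (a very fast pull can carry it past the hole; slide it back down to the hole then). Friction (about 5 N, plus 2 N weight) holds it where it is left. Starts between 0 and 0.025. Once the button has popped out the tube is locked both ways.
- lamp_right_button (a joint): How far the steel snap button (10 mm across) stands out, m: 0 = pressed back inside the outer tube, 0.009 = popped out through the hole.

How it is judged:
On the way, in this order (a step that is already met when the one before it is completed fails the run):
1. the isolator is turned off (value of joint isolator_handle below 0.25 rad), for 0.2 s.
2. with the isolator off, both lamps are locked up by their buttons and every piece and jar stands on the board (value of joint isolator_handle below 0.25 rad and value of joint each of lamp_left_button, lamp_right_button above 0.006 m and value of joint lamp_left_slide between 0.044 and 0.056 m and value of joint lamp_right_slide between 0.044 and 0.056 m and x of prop_goblet in the frame of stage between -0.062 and 0.062 m and y of prop_goblet in the frame of stage between -0.127 and 0.127 m and z of prop_goblet in the frame of stage between 0.001 and 0.012 m and angle between each of prop_goblet, prop_finial, prop_spindle, jar_round, jar_straight's own z axis and vertical below 0.12 rad and linear speed of each of prop_goblet, prop_finial, prop_spindle, jar_round, jar_straight below 0.03 m/s and x of prop_finial in the frame of stage between -0.062 and 0.062 m and y of prop_finial in the frame of stage between -0.127 and 0.127 m and z of prop_finial in the frame of stage between 0.001 and 0.012 m and x of prop_spindle in the frame of stage between -0.062 and 0.062 m and y of prop_spindle in the frame of stage between -0.127 and 0.127 m and z of prop_spindle in the frame of stage between 0.001 and 0.012 m and x of jar_round in the frame of stage between -0.062 and 0.062 m and y of jar_round in the frame of stage between -0.127 and 0.127 m and z of jar_round in the frame of stage between 0.001 and 0.012 m and x of jar_straight in the frame of stage between -0.062 and 0.062 m and y of jar_straight in the frame of stage between -0.127 and 0.127 m and z of jar_straight in the frame of stage between 0.001 and 0.012 m), for 0.2 s.
3. the isolator is turned on again (value of joint isolator_handle above 1.15 rad), for 0.2 s.
At the end, for the whole second after the job is handed in: Isolator handle within 0.25 rad of ON; both lamps drawn up 44 to 56 mm with the button out more than 6 mm; every piece and jar present stands still on the board, upright within 0.12 rad, its centre within 62 mm (x) and 127 mm (y) of the board's centre (value of joint isolator_handle above 1.15 rad and value of joint each of lamp_left_button, lamp_right_button above 0.006 m and value of joint lamp_left_slide between 0.044 and 0.056 m and value of joint lamp_right_slide between 0.044 and 0.056 m and x of prop_goblet in the frame of stage between -0.062 and 0.062 m and y of prop_goblet in the frame of stage between -0.127 and 0.127 m and z of prop_goblet in the frame of stage between 0.001 and 0.012 m and angle between each of prop_goblet, prop_finial, prop_spindle, jar_round, jar_straight's own z axis and vertical below 0.12 rad and linear speed of each of prop_goblet, prop_finial, prop_spindle, jar_round, jar_straight below 0.03 m/s and x of prop_finial in the frame of stage between -0.062 and 0.062 m and y of prop_finial in the frame of stage between -0.127 and 0.127 m and z of prop_finial in the frame of stage between 0.001 and 0.012 m and x of prop_spindle in the frame of stage between -0.062 and 0.062 m and y of prop_spindle in the frame of stage between -0.127 and 0.127 m and z of prop_spindle in the frame of stage between 0.001 and 0.012 m and x of jar_round in the frame of stage between -0.062 and 0.062 m and y of jar_round in the frame of stage between -0.127 and 0.127 m and z of jar_round in the frame of stage between 0.001 and 0.012 m and x of jar_straight in the frame of stage between -0.062 and 0.062 m and y of jar_straight in the frame of stage between -0.127 and 0.127 m and z of jar_straight in the frame of stage between 0.001 and 0.012 m); the robot touches nothing.
It fails at once if a tall piece topples (angle between any of prop_goblet, prop_finial, prop_spindle's own z axis and vertical above 0.7 rad).
It fails at once if a lamp is slid while the isolator is on ((value of joint isolator_handle above 1.15 rad and (velocity of joint lamp_left_slide above 0.03 m/s or velocity of joint lamp_left_slide below -0.03 m/s) and value of joint lamp_left_slide below 0.044 m) or (value of joint isolator_handle above 1.15 rad and (velocity of joint lamp_right_slide above 0.03 m/s or velocity of joint lamp_right_slide below -0.03 m/s) and value of joint lamp_right_slide below 0.044 m)).
Of prop_goblet, prop_finial, prop_spindle only 1 to 2 are there at a start; the rules pass over those that are not, and their reading is None.
Of jar_round, jar_straight only 1 to 2 are there at a start; the rules pass over those that are not, and their reading is None.
At some moment in a run one of jar_round, jar_straight may be knocked a few centimetres aside while the robot is not near it.
It also fails if it takes over 210 s, if anything falls off the work surface, if the arm or the gripper's body presses on something with over 40 N, if the wrist force passes 120 N, or if a joint passes its speed limit or range.

## Robot

A 7-joint arm with a two-finger parallel gripper is mounted at the origin on a cart in front of the work surface, level with it; the furniture and walls round the work are solid. World frame = base frame: x ahead of the robot, y to its left, z up, the work surface at z = 0. Lengths are in m, angles in rad, forces in N, time in s.
With the tool pointing down it reaches from about 0.4 to 0.85 m from the base axis. Payload 10.4 kg.
Tool frame: the origin (TCP) lies between the finger pads; the fingertips stand 11 mm ahead of it and the grasp point (between the pads) lies 8 mm behind it (tip_reach is the distance from the TCP to the fingertips, in m); z points along the fingers, y is the line along which they close (so a half turn about z gives the same grasp; the last joint's range is limited). The gripper opens to 85 mm and grips with 20 to 120 N. Pads are 22 mm wide; open, the fingers measure 114 mm over their backs; the gripper's body (76 mm by 85 mm) begins 54 mm behind the grasp point. The pads swing forward as they close: fully open they stand 13 mm farther back than shut.
Start: joints at [1.286, 0.332, -0.065, 1.46, 0.022, 1.35, -0.088], TCP at [0.162, -0.604, 0.242] pointing down, gripper open.
Joint ranges: [-2.6, 2.6], [-0.5, 2.12], [-1.47, 1.34], [0.16, 2.42], [-1.27, 4.41], [0.06, 2.06], [-2.6, 2.6]. Speed limits (rad/s): [2.22, 2.22, 2.79, 2.79, 3.14, 3.14, 3.14].

## Interface

Orientations are given as a unit quaternion [x, y, z, w].
In Python, from workcell import * gives the robot as it stands.
- The arm moves only by the shell command python3 -m inch 'ROWS' [OPENING] [FORCE]. ROWS is JSON, a list of rows, each an object with "slide": the shift along the world's x, y, z in m, a list of three; "yaw": the turn about the world's z in rad. A call has 1 to 20 rows; each row is the pose to reach, as a shift and turn from the pose commanded when the call began; what a row does not reach only later rows make up. A row lasts 1/12 s, in which the tool goes at most 41.7 mm and 7.16 degrees, less where a joint would pass 70% of its speed; a pose out of reach is approached as far as the arm can. A call with a gripper value outside its range is refused whole. OPENING is the closure in counts, from 0 (fully open) to 255 (shut), set as the call begins (- or left out, the last holds). The fingers move at their own pace and stop on an object; FORCE is the grip in N (left out, the last holds). Time passes only in rows, so rows that repeat a pose let the fingers close. It gives the time, the measured TCP pose, the force, the opening and the grip force at its end, in the units of the state.
- get_obs(): the state, without advancing time (a new reading comes with each control period).
- camera(name): name is "scene" or "top" or "wrist"; returns a dict with "frame" (480x640x3 uint8, red, green, blue), "fx", "fy", "cx", "cy" (pixels), "extrinsics" (4x4, takes a point from world to camera coordinates). Camera axes: x right, y down, z forward; pixel columns grow to the right and rows downward; lengths in m; the calibration is good to about 2 mm. The wrist camera is an equidistant fisheye: a pixel r from the principal point sees the ray r / f radians off the axis. A picture is of the moment at which its call begins. There is no depth.
- hand_in(): hands the job in; it is judged then, once.
The state is a dict: "clock": time; "joint_pos": joint angles; "joint_velocities": joint speeds; "tau": joint torques, N m; "position": TCP position; "ee_rot": TCP orientation; "ft_force": force on the tool from outside, world axes, zero at the start; "torque": the same for the moment, N m; "grip_width": opening from 0.0 (shut) to 1.0 (fully open); "grasp_force": force on a finger pad.
Only numpy, scipy, OpenCV 4.12 (cv2) and the standard library are available. Lean on these libraries where they do the work, as an engineer would, in place of code of your own. Each camera call takes 0.05 s, during which the arm holds its last target. There are 200 camera calls.

## Working session

There is one attempt and no reset: what is moved stays moved. The work goes in short steps, Python scripts to look and compute and a shell command to move; the robot and the scene stay as the last step left them, time stands still between calls to the robot, and variables do not carry over. Pictures are saved under pics/ and viewed, at most 14 in all, crops included, and the job is handed in when it is done.

```bash
mkdir -p pics; ls
python3 - <<'E'
from workcell import *
import cv2,numpy as np
o=get_obs();print({k:np.round(v,3).tolist() for k,v in o.items()})
for n in("scene","top"):
    c=camera(n);cv2.imwrite(f"pics/{n}0.png",c["frame"][:,:,::-1]);print(n,c["fx"],c["fy"],c["cx"],c["cy"],np.round(c["extrinsics"],4).tolist())
E
```

```text
pics
{'clock': 0.0, 'joint_pos': [1.286, 0.333, -0.065, 1.461, 0.022, 1.35, -0.089], 'joint_velocities': [-0.001, -0.0, -0.001, -0.0, 0.001, -0.003, 0.001], 'tau': [-0.001, -62.545, 0.049, -39.16, 0.016, 0.01, -0.0], 'position': [0.162, -0.603, 0.242], 'ee_rot': [0.991, 0.13, -0.0, -0.001], 'ft_force': [-0.618, -0.042, 0.503], 'torque': [0.013, -0.007, -0.021], 'grasp_force': 0.0, 'grip_width': 0.999}
scene 583.3155487873124 583.3155487873124 319.29185235933164 231.01993137521802 [[-0.8005, -0.5993, -0.0042, 0.462], [-0.358, 0.4839, -0.7985, 0.2831], [0.4806, -0.6377, -0.602, 1.1846], [0.0, 0.0, 0.0, 1.0]]
top 494.0964718634696 494.0964718634696 326.56355371822445 239.69053085562038 [[-0.2836, -0.9589, 0.0023, 0.1729], [-0.935, 0.276, -0.2228, 0.5337], [0.213, -0.0654, -0.9749, 0.9895], [0.0, 0.0, 0.0, 1.0]]
```

View pics/scene0.png

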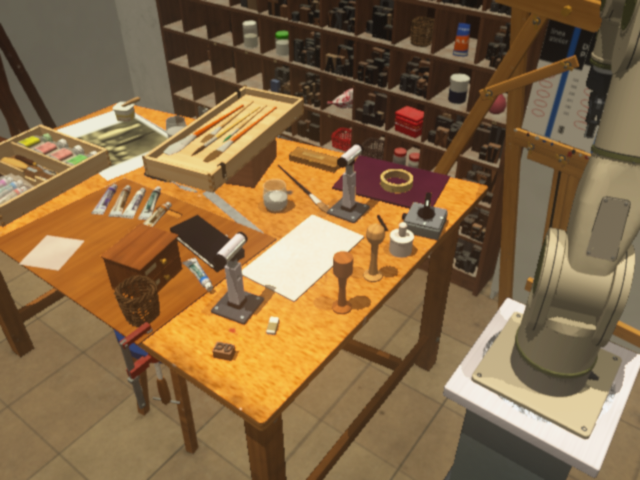

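View pics/top0.png

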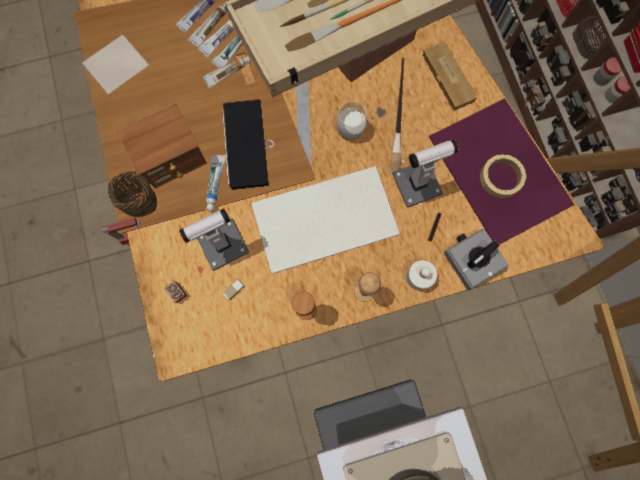

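The pictures show a goblet (scene 343,282), a finial (374,252), a white jar (402,240), the isolator (427,217), lamps (232,250 and 349,160) and a clear board. I'll enlarge a crop of the top view and do a first localisation.

```bash
cat > h.py <<'E'
from workcell import *
import cv2,numpy as np
def ray(c,u,v):
    E=np.array(c["extrinsics"]);R,t=E[:3,:3],E[:3,3]
    d=R.T@np.array([(u-c["cx"])/c["fx"],(v-c["cy"])/c["fy"],1]);return -R.T@t,d/np.linalg.norm(d)
def plane(c,u,v,z):
    o,d=ray(c,u,v);return o+d*(z-o[2])/d[2]
def tri(ca,pa,cb,pb):
    o1,d1=ray(ca,*pa);o2,d2=ray(cb,*pb)
    s=np.linalg.lstsq(np.c_[d1,-d2],o2-o1,rcond=None)[0]
    p,q=o1+d1*s[0],o2+d2*s[1];return (p+q)/2,np.linalg.norm(p-q)
def proj(c,p):
    E=np.array(c["extrinsics"]);q=E[:3,:3]@np.array(p)+E[:3,3];return np.array([c["cx"]+c["fx"]*q[0]/q[2],c["cy"]+c["fy"]*q[1]/q[2]])
def crop(c,x0,y0,x1,y1,s,name):
    cv2.imwrite(f"pics/{name}.png",cv2.resize(c["frame"][y0:y1,x0:x1,::-1],None,fx=s,fy=s,interpolation=cv2.INTER_CUBIC))
E
python3 - <<'E'
from h import *
t=camera("top");s=camera("scene")
crop(t,165,130,525,330,2.2,"topc");crop(s,200,130,460,330,3,"scec")
hsv=cv2.cvtColor(t["frame"],cv2.COLOR_RGB2HSV)
m=((hsv[...,1]<50)&(hsv[...,2]>170)).astype(np.uint8)
cs,_=cv2.findContours(m,0,2)
for k in sorted(cs,key=cv2.contourArea)[::-1][:8]:
    r=cv2.minAreaRect(k);a=cv2.contourArea(k);print(a,np.round(r[0]),np.round(r[1]),plane(t,*r[0],0.006).round(4))
    if 5000<a<20000 and 240<r[0][0]<400: print("corners",[plane(t,*q,.006)[:2].round(4).tolist() for q in cv2.boxPoints(r)])
E
```

```text
9296.0 [325. 218.] [ 73. 134.] [0.6208 0.0007 0.006 ]
corners [[0.7042, 0.1526], [0.7103, -0.1551], [0.5385, -0.1492], [0.5358, 0.1486]]
4212.0 [401. 467.] [ 75. 155.] [0.0778 0.0006 0.006 ]
1875.5 [115.  63.] [40. 51.] [1.1403 0.3798 0.006 ]
560.0 [422. 274.] [26. 27.] [ 0.4385 -0.1697  0.006 ]
371.0 [204. 225.] [13. 40.] [0.6836 0.2665 0.006 ]
341.5 [435. 152.] [12. 38.] [ 0.7027 -0.2902  0.006 ]
238.0 [354. 119.] [15. 21.] [ 0.8352 -0.1345  0.006 ]
119.0 [211.  43.] [11. 18.] [1.1288 0.1428 0.006 ]
```

View pics/topc.png

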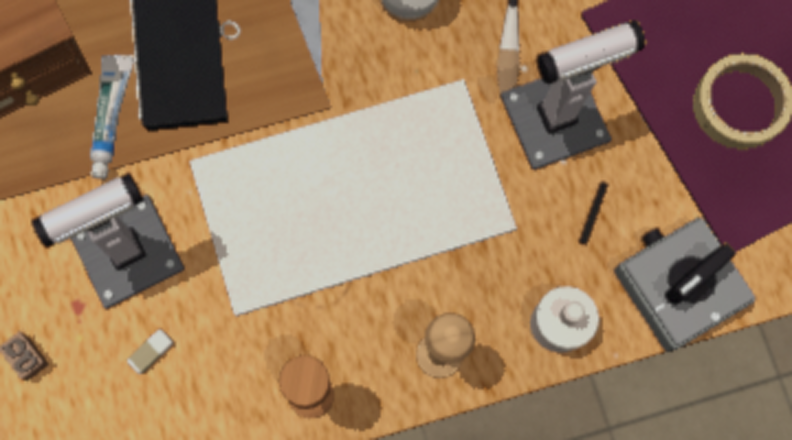

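View pics/scec.png

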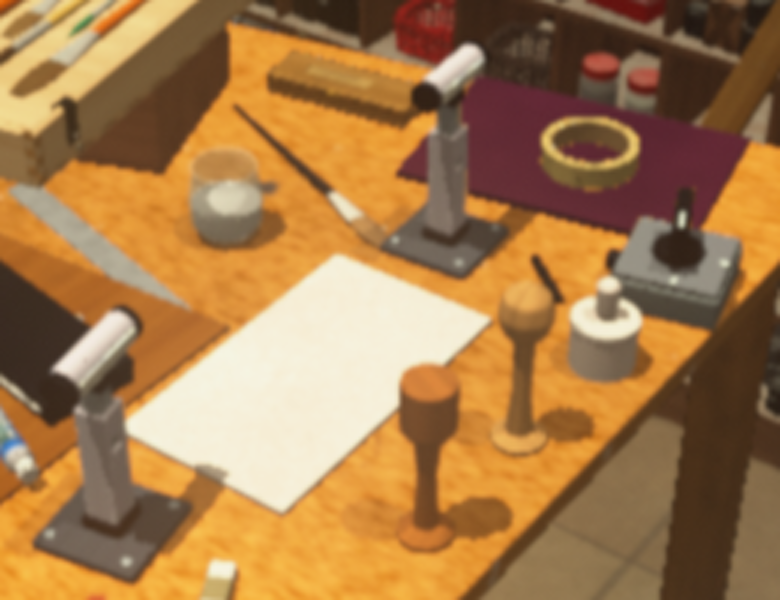

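Goblet, finial and the straight jar are the only pieces; the board is clear. Triangulating picked points (crop pixel coordinates).

Run:
```python
from h import *
t=camera("top");s=camera("scene")
T=lambda p:(165+p[0]/2.2,130+p[1]/2.2)
S=lambda p:(200+p[0]/3,130+p[1]/3)
for n,a,b,z in [("goblettop",(305,371),(430,380),.15),("finhead",(450,336),(526,310),.128),("knobtop",(573,311),(609,287),.085),
  ("lampL",(88,209),(95,357),.16),("lampR",(592,51),(450,77),.16),("hubhandle",(701,274),(683,210),.09),
  ("Lpost/top",(114,222),(95,398),.125),("Rpost",(580,80),(452,125),.125)]:
    p,e=tri(t,T(a),s,S(b));print(n,p.round(4),round(e,4),"plane",plane(t,*T(a),z)[:2].round(4),plane(s,*S(b),z)[:2].round(4))
for n,a,z in [("gobfoot",(312,402),0),("finfoot",(439,356),0),("dot",(716,317),.04),("bar",(668,304),.04),("c1",(698,222),.04),("c2",(619,271),.04),("c3",(677,338),.04),("c4",(753,297),.04),("hstripe",(674,294),.09),("hend",(730,253),.09),
 ("lLa",(47,225),.16),("lLb",(130,192),.16),("lRa",(547,68),.16),("lRb",(637,35),.16),
 ("fL1",(146,199),.01),("fL2",(184,266),.01),("fL3",(108,306),.01),("fR1",(504,98),.01),("fR2",(535,168),.01),("fR3",(610,135),.01)]:
    print(n,plane(t,*T(a),z)[:2].round(4))
for n,a,z in [("gobfoot",(425,531),0),("finfoot",(520,437),0),("c1",(617,262),.04),("c2",(640,217),.04),("c3",(742,243),.04),("c4",(722,295),.04),("dot",(727,262),.04),("bar",(672,279),.04)]:
    print("S",n,plane(s,*S(a),z)[:2].round(4))
```

```text
goblettop [0.4435 0.0938 0.1439] 0.0029 plane [0.444  0.0945] [0.438  0.0994]
finhead [ 0.4409 -0.0361  0.1281] 0.0022 plane [ 0.44   -0.0366] [ 0.442  -0.0357]
knobtop [ 0.4357 -0.1598  0.0788] 0.0015 plane [ 0.4345 -0.1587] [ 0.4325 -0.1519]
lampL [0.6309 0.2367 0.1673] 0.0001 plane [0.6332 0.2379] [0.6378 0.2305]
lampR [ 0.6447 -0.2292  0.1746] 0.0033 plane [ 0.6481 -0.235 ] [ 0.6605 -0.2501]
hubhandle [ 0.4342 -0.2829  0.0896] 0.0023 plane [ 0.4332 -0.2833] [ 0.4349 -0.2816]
Lpost/top [0.6344 0.229  0.1197] 0.0153 plane [0.6259 0.224 ] [0.6379 0.2352]
Rpost [ 0.636  -0.2234  0.1314] 0.0052 plane [ 0.6357 -0.2267] [ 0.6443 -0.2313]
gobfoot [0.4298 0.098 ]
finfoot [ 0.4377 -0.0361]
dot [ 0.394  -0.3007]
bar [ 0.4192 -0.2605]
c1 [ 0.488  -0.3173]
c2 [ 0.4636 -0.2257]
c3 [ 0.3855 -0.2573]
c4 [ 0.4022 -0.3423]
hstripe [ 0.4225 -0.2526]
hend [ 0.4443 -0.3163]
lLa [0.6293 0.2756]
lLb [0.6378 0.1989]
lRa [ 0.6441 -0.1905]
lRb [ 0.6513 -0.2795]
fL1 [0.6748 0.2038]
fL2 [0.5962 0.1841]
fL3 [0.5782 0.267 ]
fR1 [ 0.6751 -0.1811]
fR2 [ 0.5936 -0.1879]
fR3 [ 0.6054 -0.2739]
S gobfoot [0.4393 0.0988]
S finfoot [ 0.4395 -0.0355]
S c1 [ 0.4736 -0.2434]
S c2 [ 0.4922 -0.3173]
S c3 [ 0.3984 -0.3352]
S c4 [ 0.3766 -0.2546]
S dot [ 0.3957 -0.301 ]
S bar [ 0.4223 -0.2497]
```

```bash
python3 -m inch '[{"slide":[0.1,0.12,0],"yaw":-0.5},{"slide":[0.1,0.12,0],"yaw":-0.5},{"slide":[0.1,0.12,0],"yaw":-0.5},{"slide":[0.1,0.12,0],"yaw":-0.5},{"slide":[0.272,0.32,0],"yaw":-1.4},{"slide":[0.272,0.32,0],"yaw":-1.4},{"slide":[0.272,0.32,0],"yaw":-1.4},{"slide":[0.272,0.32,0],"yaw":-1.4},{"slide":[0.272,0.32,0],"yaw":-1.4},{"slide":[0.272,0.32,0],"yaw":-1.4},{"slide":[0.272,0.32,0],"yaw":-1.4},{"slide":[0.272,0.32,0],"yaw":-1.4},{"slide":[0.272,0.32,0],"yaw":-1.4},{"slide":[0.272,0.32,0],"yaw":-1.4},{"slide":[0.272,0.32,0],"yaw":-1.4},{"slide":[0.272,0.32,0],"yaw":-1.4}]'
cat >> h.py <<'E'
def wray(c,u,v):
    E=np.array(c["extrinsics"]);R,t=E[:3,:3],E[:3,3]
    x,y=u-c["cx"],v-c["cy"];r=np.hypot(x,y);a=r/c["fx"]
    d=R.T@np.array([np.sin(a)*x/max(r,1e-9),np.sin(a)*y/max(r,1e-9),np.cos(a)]);return -R.T@t,d
def wplane(c,u,v,z):
    o,d=wray(c,u,v);return (o+d*(z-o[2])/d[2]).round(4)
E
python3 - <<'E'
from h import *
c=camera("wrist");cv2.imwrite("pics/w1.png",c["frame"][:,:,::-1]);o=get_obs();print(o["position"],o["joint_pos"],o["ee_rot"])
E
```

```text
clock: 1.63
position: [0.4328, -0.2851, 0.2423]
ee_rot: [0.843, -0.539, -0.0, 0.0]
ft_force: [0.1, -0.1, -0.2]
grip_width: 1.003
grasp_force: 0.0
[ 0.43292271 -0.28496494  0.24230991] [ 0.74481763  0.11229593 -0.26952767  1.72871011  0.03130538  1.30485563
 -2.24035443] [ 8.42377769e-01 -5.38887426e-01 -4.44181502e-05  1.85457416e-04]
```

View pics/w1.png

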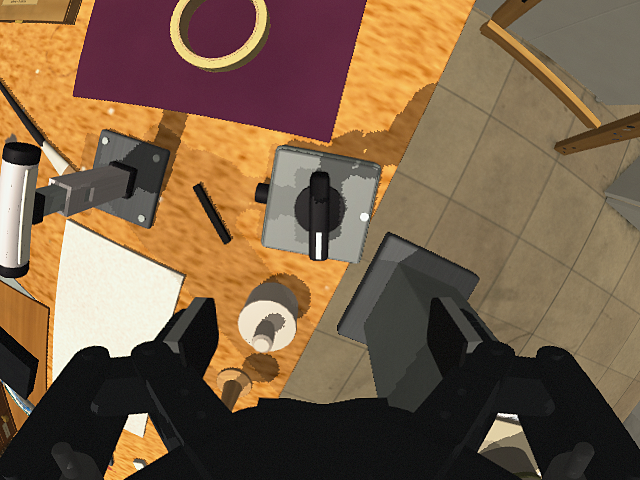

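The wrist view shows the handle from (320,175) to the striped end (318,258), the dot at (364,216) and the box corners; the fingers already close across the bar.

Run:
```python
from h import *
c=camera("wrist")
for n,p,z in [("top end",(320,173),.09),("stripe end",(318,260),.09),("dot",(364,216),.04),("k1",(276,146),.04),("k2",(380,162),.04),("k3",(362,262),.04),("k4",(263,246),.04),("jarknob",(262,343),.085),("jarlid",(267,322),.05),("finial",(236,380),0)]: print(n,wplane(c,*p,z))
```

```text
top end [ 0.4538 -0.3223  0.09  ]
stripe end [ 0.426 -0.258  0.09 ]
dot [ 0.3986 -0.2988  0.04  ]
k1 [ 0.4982 -0.3237  0.04  ]
k2 [ 0.4074 -0.3499  0.04  ]
k3 [ 0.3803 -0.2578  0.04  ]
k4 [ 0.4724 -0.2328  0.04  ]
jarknob [ 0.4382 -0.1615  0.085 ]
jarlid [ 0.4394 -0.1644  0.05  ]
finial [ 0.441 -0.038  0.   ]
```

```bash
python3 -m inch '[{"slide":[0.004,-0.003,-0.04],"yaw":0.01},{"slide":[0.004,-0.003,-0.08],"yaw":0.01},{"slide":[0.004,-0.003,-0.11],"yaw":0.01},{"slide":[0.004,-0.003,-0.13],"yaw":0.01},{"slide":[0.004,-0.003,-0.15],"yaw":0.01},{"slide":[0.004,-0.003,-0.165],"yaw":0.01},{"slide":[0.004,-0.003,-0.173],"yaw":0.01},{"slide":[0.004,-0.003,-0.173],"yaw":0.01},{"slide":[0.004,-0.003,-0.173],"yaw":0.01}]' && python3 -m inch '[{"slide":[0,0,0],"yaw":0},{"slide":[0,0,0],"yaw":0},{"slide":[0,0,0],"yaw":0},{"slide":[0,0,0],"yaw":0},{"slide":[0,0,0],"yaw":0},{"slide":[0,0,0],"yaw":0},{"slide":[0,0,0],"yaw":0},{"slide":[0,0,0],"yaw":0},{"slide":[0,0,0],"yaw":0},{"slide":[0,0,0],"yaw":0},{"slide":[0,0,0],"yaw":0},{"slide":[0,0,0],"yaw":0}]' 255 40
```

```text
clock: 2.48
position: [0.4377, -0.2871, 0.0697]
ee_rot: [0.845, -0.535, -0.0, 0.0]
ft_force: [1.2, 0.2, 0.3]
grip_width: 1.0
grasp_force: 0.0
clock: 3.48
position: [0.4373, -0.2873, 0.0698]
ee_rot: [0.845, -0.535, -0.0, 0.0]
ft_force: [-4.1, -0.6, 5.3]
grip_width: 0.18
grasp_force: 41.1
```

```bash
python3 -m inch '[{"slide":[0,0,0],"yaw":0.1},{"slide":[0,0,0],"yaw":0.2},{"slide":[0,0,0],"yaw":0.3},{"slide":[0,0,0],"yaw":0.4},{"slide":[0,0,0],"yaw":0.5},{"slide":[0,0,0],"yaw":0.6},{"slide":[0,0,0],"yaw":0.7},{"slide":[0,0,0],"yaw":0.8},{"slide":[0,0,0],"yaw":0.9},{"slide":[0,0,0],"yaw":1.0},{"slide":[0,0,0],"yaw":1.1},{"slide":[0,0,0],"yaw":1.2},{"slide":[0,0,0],"yaw":1.3},{"slide":[0,0,0],"yaw":1.38},{"slide":[0,0,0],"yaw":1.38},{"slide":[0,0,0],"yaw":1.38},{"slide":[0,0,0],"yaw":1.38}]'; python3 -c "
from h import *;o=get_obs();print(o['torque'],o['joint_pos'])"
```

```text
clock: 4.9
position: [0.4366, -0.2885, 0.0698]
ee_rot: [0.992, 0.124, -0.001, 0.001]
ft_force: [-6.3, -2.7, 6.5]
grip_width: 0.18
grasp_force: 41.3
[-0.69083235  1.27536214 -0.26424143] [ 0.90688733  0.32124154 -0.46864282  1.89411916  0.17675316  0.96674146
 -0.96353092]
```

```bash
python3 -m inch '[{"slide":[0,0,0]},{"slide":[0,0,0]},{"slide":[0,0,0]},{"slide":[0,0,0]},{"slide":[0,0,0]},{"slide":[0,0,0]},{"slide":[0,0,0.04]},{"slide":[0,0,0.08]},{"slide":[0,0,0.12]},{"slide":[0,0,0.16]},{"slide":[0,0,0.20]},{"slide":[0,0,0.23]},{"slide":[0,0,0.23]}]' 0 && python3 -m inch '[{"slide":[0.13,0.06,0],"yaw":1.4},{"slide":[0.13,0.06,0],"yaw":1.4},{"slide":[0.13,0.06,0],"yaw":1.4},{"slide":[0.13,0.06,0],"yaw":1.4},{"slide":[0.13,0.06,0],"yaw":1.4},{"slide":[0.13,0.06,0],"yaw":1.4},{"slide":[0.13,0.06,0],"yaw":1.4},{"slide":[0.13,0.06,0],"yaw":1.4},{"slide":[0.13,0.06,0],"yaw":1.4},{"slide":[0.13,0.06,0],"yaw":1.4},{"slide":[0.13,0.06,0],"yaw":1.4},{"slide":[0.13,0.06,0],"yaw":1.4},{"slide":[0.13,0.06,0],"yaw":1.4}]'
python3 - <<'E'
from h import *
c=camera("wrist");cv2.imwrite("pics/w2.png",c["frame"][:,:,::-1]);o=get_obs();print(o["position"],o["joint_pos"],o["ee_rot"])
E
```

```text
[ 0.43659188 -0.2884644   0.06978228] [ 0.90676802  0.32124    -0.46858219  1.89409019  0.17680539  0.96677153
 -0.96359882] [ 9.92235019e-01  1.24372037e-01 -8.14687860e-04  7.74188402e-04]invalid input
```

View pics/w2.png

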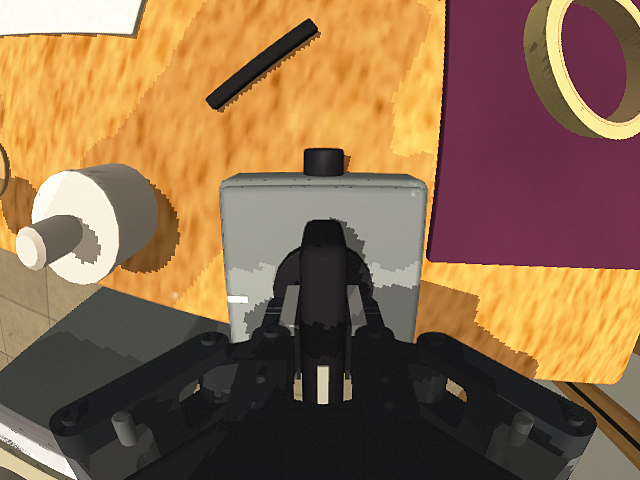

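The picture shows the handle (323,310) in line with the box, with its bar mark at the left (237,299), so it is OFF. The call was refused because rows need a yaw.

```bash
python3 -m inch '[{"slide":[0,0,0],"yaw":0},{"slide":[0,0,0],"yaw":0},{"slide":[0,0,0],"yaw":0},{"slide":[0,0,0],"yaw":0},{"slide":[0,0,0],"yaw":0},{"slide":[0,0,0],"yaw":0},{"slide":[0,0,0.04],"yaw":0},{"slide":[0,0,0.08],"yaw":0},{"slide":[0,0,0.12],"yaw":0},{"slide":[0,0,0.16],"yaw":0},{"slide":[0,0,0.20],"yaw":0},{"slide":[0,0,0.23],"yaw":0},{"slide":[0,0,0.23],"yaw":0}]' 0 && python3 -m inch '[{"slide":[0.13,0.06,0],"yaw":1.4},{"slide":[0.13,0.06,0],"yaw":1.4},{"slide":[0.13,0.06,0],"yaw":1.4},{"slide":[0.13,0.06,0],"yaw":1.4},{"slide":[0.13,0.06,0],"yaw":1.4},{"slide":[0.13,0.06,0],"yaw":1.4},{"slide":[0.13,0.06,0],"yaw":1.4},{"slide":[0.13,0.06,0],"yaw":1.4},{"slide":[0.13,0.06,0],"yaw":1.4},{"slide":[0.13,0.06,0],"yaw":1.4},{"slide":[0.13,0.06,0],"yaw":1.4},{"slide":[0.13,0.06,0],"yaw":1.4},{"slide":[0.13,0.06,0],"yaw":1.4}]'
python3 - <<'E'
from h import *
c=camera("wrist");cv2.imwrite("pics/w3.png",c["frame"][:,:,::-1]);o=get_obs();print(o["position"],o["joint_pos"],o["ee_rot"])
E
```

```text
clock: 6.03
position: [0.4399, -0.2875, 0.3062]
ee_rot: [0.992, 0.126, 0.004, 0.003]
ft_force: [0.6, 0.7, 0.0]
grip_width: 0.999
grasp_force: 0.0
clock: 7.12
position: [0.5677, -0.2268, 0.2991]
ee_rot: [0.678, 0.735, 0.0, -0.0]
ft_force: [-0.2, 1.0, -0.3]
grip_width: 1.001
grasp_force: 0.0
[ 0.56773212 -0.22673583  0.29912163] [ 0.86437779  0.36650555 -0.73928593  1.37882602  0.24441228  1.48906794
  0.21614661] [ 6.79227101e-01  7.33928142e-01  6.21759419e-05 -1.54999997e-04]
```

View pics/w3.png

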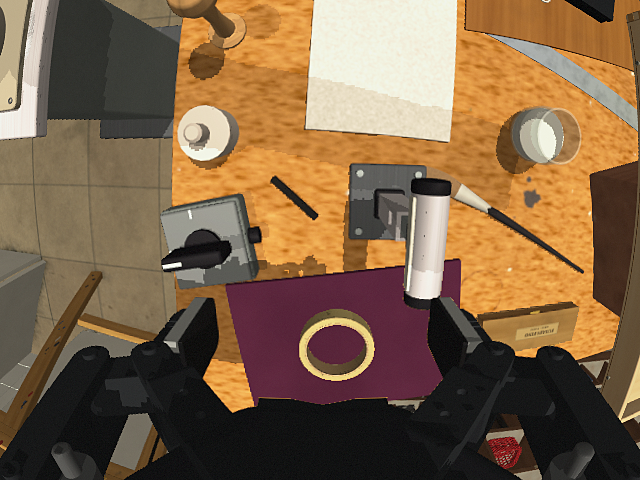

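The isolator is OFF. The lamp bar runs from (431,187) to (420,300), its foot corners are (350,166), (425,166) and (350,239), and the jar knob is at (193,133).

Run:
```python
from h import *
c=camera("wrist");t=camera("top")
def tri2(pw,pt):
    o1,d1=wray(c,*pw);o2,d2=ray(t,165+pt[0]/2.2,130+pt[1]/2.2)
    s=np.linalg.lstsq(np.c_[d1,-d2],o2-o1,rcond=None)[0];p,q=o1+d1*s[0],o2+d2*s[1];return ((p+q)/2).round(4),np.linalg.norm(p-q).round(4)
print(tri2((426,243),(592,51)))
for z in(.16,.175,.185):print([wplane(c,*p,z) for p in[(431,187),(420,300),(426,243)]])
print([wplane(c,*p,.01) for p in[(350,165),(426,165),(426,240),(349,240)]])
print([wplane(c,*p,.006) for p in[(306,130),(450,142)]])
print(wplane(c,193,131,.085),wplane(c,207,135,.05))
```

```text
(array([ 0.6336, -0.218 ,  0.2085]), np.float64(0.0035))
[array([ 0.6486, -0.1869,  0.16  ]), array([ 0.6542, -0.2796,  0.16  ]), array([ 0.651 , -0.2309,  0.16  ])]
[array([ 0.644 , -0.1853,  0.175 ]), array([ 0.6492, -0.2728,  0.175 ]), array([ 0.6462, -0.2268,  0.175 ])]
[array([ 0.6408, -0.1842,  0.185 ]), array([ 0.6459, -0.2684,  0.185 ]), array([ 0.643 , -0.2241,  0.185 ])]
[array([ 0.5978, -0.187 ,  0.01  ]), array([ 0.6861, -0.178 ,  0.01  ]), array([ 0.6984, -0.2675,  0.01  ]), array([ 0.6048, -0.2748,  0.01  ])]
[array([ 0.5452, -0.1512,  0.006 ]), array([ 0.7138, -0.1474,  0.006 ])]
[ 0.4403 -0.1577  0.085 ] [ 0.4437 -0.1617  0.05  ]
```

```bash
python3 -m inch '[{"slide":[0.079,-0.001,0],"yaw":0},{"slide":[0.079,-0.001,0],"yaw":0},{"slide":[0.079,-0.001,0],"yaw":0},{"slide":[0.079,-0.001,-0.03],"yaw":0},{"slide":[0.079,-0.001,-0.06],"yaw":0},{"slide":[0.079,-0.001,-0.09],"yaw":0},{"slide":[0.079,-0.001,-0.11],"yaw":0},{"slide":[0.079,-0.001,-0.125],"yaw":0},{"slide":[0.079,-0.001,-0.135],"yaw":0},{"slide":[0.079,-0.001,-0.137],"yaw":0},{"slide":[0.079,-0.001,-0.137],"yaw":0}]' && python3 -m inch '[{"slide":[0,0,0],"yaw":0},{"slide":[0,0,0],"yaw":0},{"slide":[0,0,0],"yaw":0},{"slide":[0,0,0],"yaw":0},{"slide":[0,0,0],"yaw":0},{"slide":[0,0,0],"yaw":0},{"slide":[0,0,0],"yaw":0},{"slide":[0,0,0],"yaw":0},{"slide":[0,0,0],"yaw":0},{"slide":[0,0,0],"yaw":0},{"slide":[0,0,0],"yaw":0},{"slide":[0,0,0],"yaw":0}]' 255 50
python3 - <<'E'
from h import *
c=camera("scene");crop(c,280,120,440,240,4,"s4")
E
```

```text
clock: 8.18
position: [0.6468, -0.2276, 0.1622]
ee_rot: [0.678, 0.735, -0.0, -0.0]
ft_force: [0.3, 0.5, -0.5]
grip_width: 1.0
grasp_force: 0.0
clock: 9.18
position: [0.6441, -0.2281, 0.1615]
ee_rot: [0.678, 0.735, -0.002, -0.002]
ft_force: [-13.1, -0.1, 2.2]
grip_width: 0.312
grasp_force: 49.3
```

View pics/s4.png

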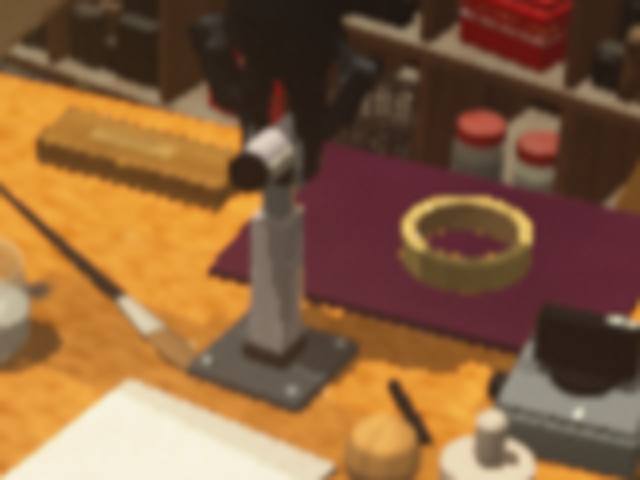

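The bar is gripped at its middle and the isolator is off. Pulling up gently.

```bash
python3 -m inch '[{"slide":[-0.003,0,0],"yaw":0},{"slide":[-0.003,0,0.003],"yaw":0},{"slide":[-0.003,0,0.006],"yaw":0},{"slide":[-0.003,0,0.009],"yaw":0},{"slide":[-0.003,0,0.012],"yaw":0},{"slide":[-0.003,0,0.015],"yaw":0},{"slide":[-0.003,0,0.018],"yaw":0},{"slide":[-0.003,0,0.021],"yaw":0},{"slide":[-0.003,0,0.024],"yaw":0}]'; python3 -m inch '[{"slide":[0,0,0.002],"yaw":0},{"slide":[0,0,0.004],"yaw":0},{"slide":[0,0,0.006],"yaw":0},{"slide":[0,0,0.008],"yaw":0}]';python3 -m inch '[{"slide":[0,0,0.002],"yaw":0},{"slide":[0,0,0.004],"yaw":0},{"slide":[0,0,0.006],"yaw":0}]'
```

```text
clock: 9.98
position: [0.644, -0.228, 0.1854]
ee_rot: [0.678, 0.735, 0.0, 0.0]
ft_force: [4.9, -2.0, -10.2]
grip_width: 0.312
grasp_force: 49.9
clock: 10.32
position: [0.6439, -0.228, 0.1943]
ee_rot: [0.678, 0.735, 0.0, 0.0]
ft_force: [5.9, -2.1, -7.5]
grip_width: 0.317
grasp_force: 50.4
clock: 10.57
position: [0.6438, -0.228, 0.1986]
ee_rot: [0.678, 0.735, 0.0, -0.0]
ft_force: [14.4, -2.5, -27.1]
grip_width: 0.313
grasp_force: 50.9
```

```bash
python3 -m inch '[{"slide":[0,0,0],"yaw":0},{"slide":[0,0,0],"yaw":0},{"slide":[0,0,-0.001],"yaw":0},{"slide":[0,0,-0.001],"yaw":0}]'
python3 - <<'E'
from h import *
c=camera("scene");crop(c,300,120,400,220,5,"s5")
E
```

```text
clock: 10.9
position: [0.6439, -0.228, 0.1982]
ee_rot: [0.678, 0.735, 0.0, -0.0]
ft_force: [6.3, -3.2, -12.5]
grip_width: 0.312
grasp_force: 52.3
```

View pics/s5.png

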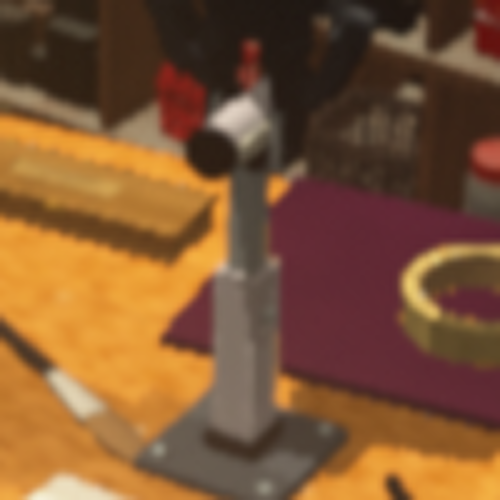

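Force rose to 27 N with 37 mm of travel, well short of the end stop, so the right lamp is locked. Releasing it and heading to the left lamp.

```bash
python3 -m inch '[{"slide":[0,0,0],"yaw":0},{"slide":[0,0,0],"yaw":0},{"slide":[0,0,0],"yaw":0},{"slide":[0,0,0],"yaw":0},{"slide":[0,0,0],"yaw":0},{"slide":[0,0,0.03],"yaw":0},{"slide":[0,0,0.06],"yaw":0},{"slide":[0,0,0.1],"yaw":0},{"slide":[0,0,0.1],"yaw":0}]' 0 && python3 -m inch '[{"slide":[-0.085,0.46,0],"yaw":0},{"slide":[-0.085,0.46,0],"yaw":0},{"slide":[-0.085,0.46,0],"yaw":0},{"slide":[-0.085,0.46,0],"yaw":0},{"slide":[-0.085,0.46,0],"yaw":0},{"slide":[-0.085,0.46,0],"yaw":0},{"slide":[-0.085,0.46,0],"yaw":0},{"slide":[-0.085,0.46,0],"yaw":0},{"slide":[-0.085,0.46,0],"yaw":0},{"slide":[-0.085,0.46,0],"yaw":0},{"slide":[-0.085,0.46,0],"yaw":0},{"slide":[-0.085,0.46,0],"yaw":0},{"slide":[-0.085,0.46,0],"yaw":0},{"slide":[-0.085,0.46,0],"yaw":0},{"slide":[-0.085,0.46,0],"yaw":0},{"slide":[-0.085,0.46,0],"yaw":0}]'
python3 - <<'E'
from h import *
c=camera("wrist");cv2.imwrite("pics/w6.png",c["frame"][:,:,::-1]);print(get_obs()["joint_pos"].round(3))
E
```

```text
clock: 11.7
position: [0.6458, -0.2275, 0.308]
ee_rot: [0.678, 0.735, 0.003, 0.005]
ft_force: [0.9, -0.2, 2.2]
grip_width: 0.998
grasp_force: 0.0
clock: 13.03
position: [0.5595, 0.2306, 0.2993]
ee_rot: [0.679, 0.734, -0.0, 0.0]
ft_force: [-0.2, -0.3, 0.2]
grip_width: 1.002
grasp_force: 0.0
[ 0.207  0.394 -0.899  1.391  0.306  1.501 -0.597]
```

View pics/w6.png

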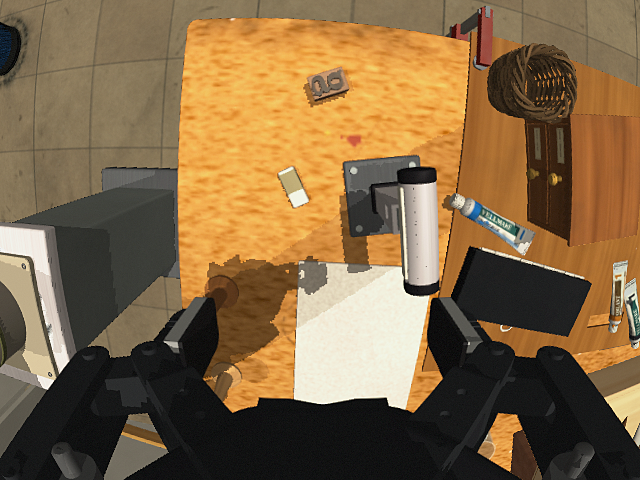

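The left bar runs from (417,174) to (421,289), and the foot corners are about (344,162), (419,156), (424,231) and (348,237).

Run:
```python
from h import *
c=camera("wrist")
for z in(.16,.17,.18):print([wplane(c,*p,z) for p in[(417,174),(421,289),(419,230)]])
f=[wplane(c,*p,.01) for p in[(344,162),(419,156),(425,231),(348,237)]];print(f,np.mean(f,0))
```

```text
[array([0.6282, 0.2791, 0.16  ]), array([0.6451, 0.1876, 0.16  ]), array([0.6355, 0.2364, 0.16  ])]
[array([0.6255, 0.2799, 0.17  ]), array([0.6418, 0.1918, 0.17  ]), array([0.6326, 0.2388, 0.17  ])]
[array([0.6228, 0.2806, 0.18  ]), array([0.6385, 0.1959, 0.18  ]), array([0.6296, 0.2411, 0.18  ])]
[array([0.5825, 0.2731, 0.01  ]), array([0.6682, 0.2888, 0.01  ]), array([0.6873, 0.2009, 0.01  ]), array([0.5952, 0.186 , 0.01  ])] [0.6333 0.2372 0.01  ]
```

```bash
python3 -m inch '[{"slide":[0.071,0.007,0],"yaw":0.1},{"slide":[0.071,0.007,0],"yaw":0.1},{"slide":[0.071,0.007,0],"yaw":0.1},{"slide":[0.071,0.007,-0.03],"yaw":0.1},{"slide":[0.071,0.007,-0.06],"yaw":0.1},{"slide":[0.071,0.007,-0.09],"yaw":0.1},{"slide":[0.071,0.007,-0.11],"yaw":0.1},{"slide":[0.071,0.007,-0.125],"yaw":0.1},{"slide":[0.071,0.007,-0.136],"yaw":0.1},{"slide":[0.071,0.007,-0.138],"yaw":0.1},{"slide":[0.071,0.007,-0.138],"yaw":0.1}]' && python3 -m inch '[{"slide":[0,0,0],"yaw":0},{"slide":[0,0,0],"yaw":0},{"slide":[0,0,0],"yaw":0},{"slide":[0,0,0],"yaw":0},{"slide":[0,0,0],"yaw":0},{"slide":[0,0,0],"yaw":0},{"slide":[0,0,0],"yaw":0},{"slide":[0,0,0],"yaw":0},{"slide":[0,0,0],"yaw":0},{"slide":[0,0,0],"yaw":0},{"slide":[0,0,0],"yaw":0},{"slide":[0,0,0],"yaw":0}]' 255 50 && python3 -m inch '[{"slide":[0,0,0],"yaw":0},{"slide":[0,0,0.003],"yaw":0},{"slide":[0,0,0.006],"yaw":0},{"slide":[0,0,0.009],"yaw":0},{"slide":[0,0,0.012],"yaw":0},{"slide":[0,0,0.015],"yaw":0},{"slide":[0,0,0.018],"yaw":0},{"slide":[0,0,0.021],"yaw":0},{"slide":[0,0,0.023],"yaw":0}]'
```

```text
clock: 14.05
position: [0.6298, 0.2388, 0.1612]
ee_rot: [0.641, 0.768, -0.0, -0.0]
ft_force: [0.3, -0.5, 0.7]
grip_width: 0.999
grasp_force: 0.0
clock: 15.05
position: [0.6312, 0.2396, 0.1623]
ee_rot: [0.64, 0.768, 0.002, 0.001]
ft_force: [6.7, 0.5, 0.0]
grip_width: 0.311
grasp_force: 49.7
clock: 15.8
position: [0.6311, 0.2396, 0.1841]
ee_rot: [0.64, 0.768, 0.001, 0.001]
ft_force: [9.3, 4.8, -7.8]
grip_width: 0.31
grasp_force: 49.8
```

```bash
python3 -m inch '[{"slide":[0.001,0,0.002],"yaw":0},{"slide":[0.001,0,0.004],"yaw":0},{"slide":[0.001,0,0.006],"yaw":0},{"slide":[0.001,0,0.008],"yaw":0},{"slide":[0.001,0,0.010],"yaw":0}]';for i in 1 2 3; do python3 -m inch '[{"slide":[0,0,0.002],"yaw":0},{"slide":[0,0,0.004],"yaw":0}]'|grep -E "pos|ft"; done
```

```text
clock: 16.22
position: [0.6312, 0.2396, 0.1936]
ee_rot: [0.64, 0.768, 0.001, -0.0]
ft_force: [6.1, 4.6, -9.6]
grip_width: 0.313
grasp_force: 50.0
position: [0.6312, 0.2396, 0.1978]
ft_force: [4.9, 2.9, -3.6]
position: [0.6312, 0.2396, 0.2021]
ft_force: [5.0, 2.4, -7.3]
position: [0.6311, 0.2395, 0.2057]
ft_force: [9.9, 5.7, -19.4]
```

```bash
python3 -m inch '[{"slide":[0,0,0.001],"yaw":0},{"slide":[0,0,0.001],"yaw":0},{"slide":[0,0,0.001],"yaw":0}]'|grep -E "pos|ft";python3 -m inch '[{"slide":[0,0,-0.001],"yaw":0},{"slide":[0,0,-0.003],"yaw":0},{"slide":[0,0,-0.003],"yaw":0}]'|grep -E "pos|ft"
```

```text
position: [0.6311, 0.2396, 0.2058]
ft_force: [8.7, 5.7, -13.4]
position: [0.6312, 0.2396, 0.2045]
ft_force: [5.2, 3.5, -3.1]
```

```bash
python3 -m inch '[{"slide":[0,0,0.002],"yaw":0},{"slide":[0,0,0.0045],"yaw":0},{"slide":[0,0,0.0045],"yaw":0},{"slide":[0,0,0.0045],"yaw":0}]'|grep -E "pos|ft"
python3 - <<'E'
from h import *
c=camera("scene");crop(c,190,190,290,330,4,"s7")
E
```

```text
position: [0.6311, 0.2396, 0.2062]
ft_force: [11.5, 8.9, -20.9]
```

View pics/s7.png

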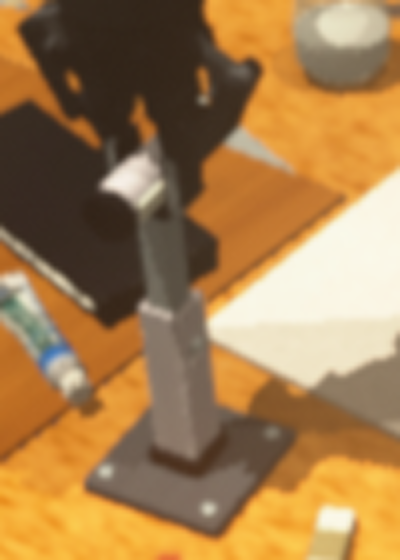

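The button shows at (192,343) and 21 N doesn't move it, so the left lamp is locked. Moving over the pieces for one close look.

```bash
python3 -m inch '[{"slide":[0,0,-0.002],"yaw":0},{"slide":[0,0,-0.002],"yaw":0},{"slide":[0,0,-0.002],"yaw":0},{"slide":[0,0,-0.002],"yaw":0},{"slide":[0,0,0],"yaw":0},{"slide":[0,0,0.03],"yaw":0},{"slide":[0,0,0.06],"yaw":0},{"slide":[0,0,0.11],"yaw":0},{"slide":[0,0,0.11],"yaw":0},{"slide":[0,0,0.11],"yaw":0}]' 0 && python3 -m inch '[{"slide":[-0.191,-0.205,0],"yaw":-0.18},{"slide":[-0.191,-0.205,0],"yaw":-0.18},{"slide":[-0.191,-0.205,0],"yaw":-0.18},{"slide":[-0.191,-0.205,0],"yaw":-0.18},{"slide":[-0.191,-0.205,0],"yaw":-0.18},{"slide":[-0.191,-0.205,0],"yaw":-0.18},{"slide":[-0.191,-0.205,0],"yaw":-0.18},{"slide":[-0.191,-0.205,0],"yaw":-0.18},{"slide":[-0.191,-0.205,0],"yaw":-0.18},{"slide":[-0.191,-0.205,0],"yaw":-0.18},{"slide":[-0.191,-0.205,0],"yaw":-0.18},{"slide":[-0.191,-0.205,0],"yaw":-0.18}]'
python3 - <<'E'
from h import *
c=camera("wrist");cv2.imwrite("pics/w8.png",c["frame"][:,:,::-1]);print(get_obs()["joint_pos"].round(3))
E
```

```text
clock: 18.43
position: [0.6314, 0.2403, 0.3237]
ee_rot: [0.64, 0.768, 0.003, 0.001]
ft_force: [-0.7, 0.3, -0.3]
grip_width: 0.994
grasp_force: 0.0
clock: 19.43
position: [0.4401, 0.0354, 0.3186]
ee_rot: [0.706, 0.708, 0.0, -0.001]
ft_force: [0.7, 0.0, 0.2]
grip_width: 1.001
grasp_force: 0.0
[ 0.716 -0.096 -0.823  1.75  -0.072  1.457 -0.093]
```

View pics/w8.png

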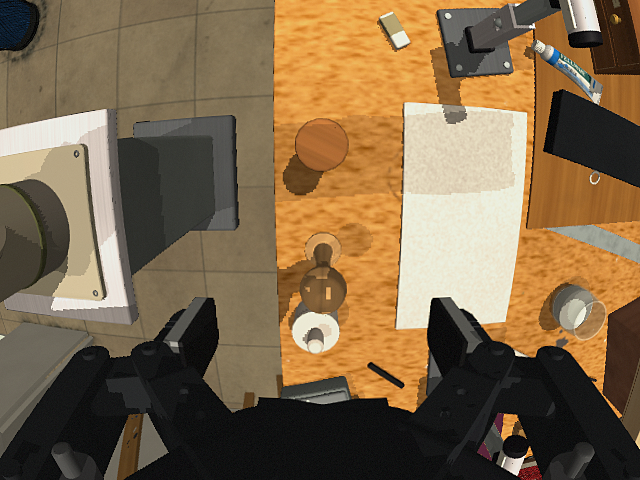

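The goblet cup is at (322,145), the finial head at (323,290) with its foot at (322,247), and the jar knob at (316,343).

Run:
```python
from h import *
c=camera("wrist")
print(get_obs()["position"])
for n,p,z in[("gob",(322,145),.15),("finhead",(323,290),.128),("finfoot",(322,247),.004),("knob",(316,346),.085)]:print(n,wplane(c,*p,z))
f=[wplane(c,*p,.006) for p in[(404,102),(526,112),(507,321),(396,328)]];print(f,np.mean(f,0))
```

```text
[0.44005796 0.03513885 0.31854176]
gob [0.4413 0.098  0.15  ]
finhead [ 0.4427 -0.0362  0.128 ]
finfoot [ 0.4415 -0.0315  0.004 ]
knob [ 0.4351 -0.1256  0.085 ]
[array([0.5387, 0.1496, 0.006 ]), array([0.7066, 0.1525, 0.006 ]), array([ 0.7161, -0.1456,  0.006 ]), array([ 0.544 , -0.1476,  0.006 ])] [0.62635  0.002225 0.006   ]
```

```bash
python3 -m inch '[{"slide":[0.001,0.062,-0.02],"yaw":0},{"slide":[0.001,0.062,-0.04],"yaw":0},{"slide":[0.001,0.062,-0.07],"yaw":0},{"slide":[0.001,0.062,-0.10],"yaw":0},{"slide":[0.001,0.062,-0.12],"yaw":0},{"slide":[0.001,0.062,-0.14],"yaw":0},{"slide":[0.001,0.062,-0.155],"yaw":0},{"slide":[0.001,0.062,-0.17],"yaw":0},{"slide":[0.001,0.062,-0.182],"yaw":0},{"slide":[0.001,0.062,-0.19],"yaw":0},{"slide":[0.001,0.062,-0.197],"yaw":0},{"slide":[0.001,0.062,-0.197],"yaw":0},{"slide":[0.001,0.062,-0.197],"yaw":0}]' && python3 -m inch '[{"slide":[0,0,0],"yaw":0},{"slide":[0,0,0],"yaw":0},{"slide":[0,0,0],"yaw":0},{"slide":[0,0,0],"yaw":0},{"slide":[0,0,0],"yaw":0},{"slide":[0,0,0],"yaw":0},{"slide":[0,0,0],"yaw":0},{"slide":[0,0,0],"yaw":0},{"slide":[0,0,0],"yaw":0},{"slide":[0,0,0],"yaw":0},{"slide":[0,0,0],"yaw":0},{"slide":[0,0,0],"yaw":0}]' 255 35
```

```text
clock: 20.62
position: [0.4409, 0.0965, 0.122]
ee_rot: [0.707, 0.708, 0.0, -0.0]
ft_force: [0.7, 0.4, -0.2]
grip_width: 0.994
grasp_force: 0.0
clock: 21.62
position: [0.4409, 0.0963, 0.1224]
ee_rot: [0.707, 0.707, -0.0, 0.0]
ft_force: [-2.5, -1.0, 5.1]
grip_width: 0.505
grasp_force: 34.7
```

```bash
python3 -m inch '[{"slide":[0,0,0.003],"yaw":0},{"slide":[0,0,0.008],"yaw":0},{"slide":[0,0,0.015],"yaw":0},{"slide":[0,0,0.022],"yaw":0},{"slide":[0.004,0,0.027],"yaw":0},{"slide":[0.012,0,0.03],"yaw":0},{"slide":[0.024,-0.001,0.03],"yaw":0},{"slide":[0.038,-0.002,0.03],"yaw":0},{"slide":[0.052,-0.003,0.03],"yaw":0},{"slide":[0.066,-0.004,0.03],"yaw":0},{"slide":[0.08,-0.005,0.03],"yaw":0},{"slide":[0.094,-0.006,0.03],"yaw":0},{"slide":[0.108,-0.007,0.03],"yaw":0},{"slide":[0.122,-0.008,0.03],"yaw":0},{"slide":[0.136,-0.009,0.03],"yaw":0},{"slide":[0.15,-0.01,0.03],"yaw":0},{"slide":[0.164,-0.011,0.03],"yaw":0},{"slide":[0.175,-0.012,0.03],"yaw":0},{"slide":[0.181,-0.012,0.03],"yaw":0},{"slide":[0.183,-0.012,0.03],"yaw":0}]' && python3 -m inch '[{"slide":[0,0,0],"yaw":0},{"slide":[0,0,-0.004],"yaw":0},{"slide":[0,0,-0.009],"yaw":0},{"slide":[0,0,-0.014],"yaw":0},{"slide":[0,0,-0.018],"yaw":0},{"slide":[0,0,-0.021],"yaw":0},{"slide":[0,0,-0.023],"yaw":0},{"slide":[0,0,-0.023],"yaw":0},{"slide":[0,0,-0.023],"yaw":0}]'
```

```text
clock: 23.28
position: [0.6248, 0.084, 0.1512]
ee_rot: [0.707, 0.707, 0.0, -0.0]
ft_force: [0.1, 0.5, -1.5]
grip_width: 0.508
grasp_force: 35.8
clock: 24.03
position: [0.6238, 0.0843, 0.1289]
ee_rot: [0.707, 0.707, 0.0, 0.0]
ft_force: [-0.1, 0.1, -1.5]
grip_width: 0.501
grasp_force: 35.8
```

```bash
for i in 1 2 3; do python3 -m inch '[{"slide":[0,0,-0.0005],"yaw":0},{"slide":[0,0,-0.0005],"yaw":0},{"slide":[0,0,-0.0005],"yaw":0}]'|grep -E "pos|ft"; done
```

```text
position: [0.6239, 0.0843, 0.1285]
ft_force: [-1.3, -0.3, 0.0]
position: [0.6239, 0.0845, 0.1285]
ft_force: [-2.2, -0.7, 4.6]
position: [0.624, 0.0845, 0.1284]
ft_force: [-2.5, -0.6, 8.4]
```

```bash
python3 -m inch '[{"slide":[0,0,0.001],"yaw":0},{"slide":[0,0,0.001],"yaw":0},{"slide":[0,0,0.001],"yaw":0}]'|grep -E "pos|ft"; python3 -m inch '[{"slide":[0,0,0],"yaw":0},{"slide":[0,0,0],"yaw":0},{"slide":[0,0,0],"yaw":0},{"slide":[0,0,0],"yaw":0},{"slide":[0,0,0],"yaw":0},{"slide":[0,0,0],"yaw":0},{"slide":[0,0,0],"yaw":0},{"slide":[0,0,0.005],"yaw":0},{"slide":[0,0,0.015],"yaw":0},{"slide":[0,0,0.03],"yaw":0},{"slide":[0,0,0.06],"yaw":0},{"slide":[0,0,0.09],"yaw":0},{"slide":[0,0,0.12],"yaw":0},{"slide":[0,0,0.14],"yaw":0},{"slide":[0,0,0.14],"yaw":0}]' 0; python3 -m inch '[{"slide":[-0.18,-0.1,0],"yaw":0},{"slide":[-0.18,-0.1,0],"yaw":0},{"slide":[-0.18,-0.1,0],"yaw":0},{"slide":[-0.18,-0.1,0],"yaw":0},{"slide":[-0.18,-0.1,0],"yaw":0},{"slide":[-0.18,-0.1,0],"yaw":0},{"slide":[-0.18,-0.1,0],"yaw":0},{"slide":[-0.18,-0.1,0],"yaw":0}]'
python3 - <<'E'
from h import *
c=camera("wrist");cv2.imwrite("pics/w9.png",c["frame"][:,:,::-1]);print(get_obs()["position"])
E
```

```text
position: [0.6239, 0.0843, 0.1285]
ft_force: [-1.3, 0.8, 2.9]
clock: 26.28
position: [0.6253, 0.0853, 0.2745]
ee_rot: [0.707, 0.708, 0.003, 0.002]
ft_force: [-0.5, -0.2, -0.0]
grip_width: 0.999
grasp_force: 0.0
clock: 26.95
position: [0.4441, -0.0156, 0.269]
ee_rot: [0.707, 0.707, 0.0, 0.001]
ft_force: [-0.5, -0.9, -0.1]
grip_width: 1.001
grasp_force: 0.0
[ 0.44447336 -0.01504047  0.26867676]
```

View pics/w9.png

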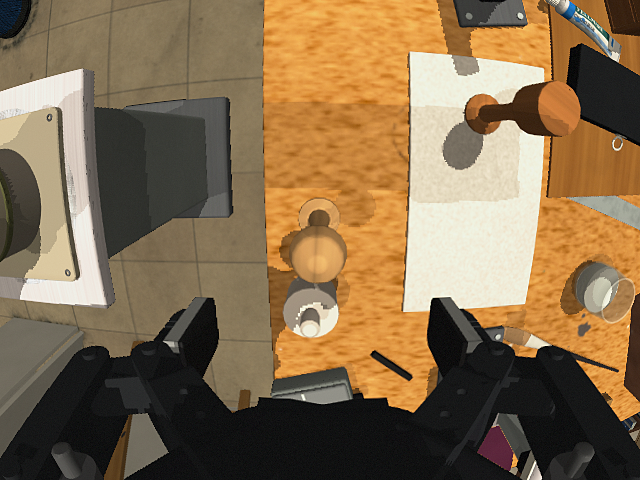

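The goblet stands upright on the board with its foot at (484,113). The finial head is at (318,253) with its foot at (319,214), and the jar knob is at (310,326) with its lid at (311,310).

Run:
```python
from h import *
c=camera("wrist")
print(get_obs()["position"])
for n,p,z in[("gobfoot",(482,114),.01),("finhead",(318,253),.128),("finfoot",(319,214),.004),("knob",(310,330),.085),("lid",(312,310),.05)]:print(n,wplane(c,*p,z))
t=camera("top");h=cv2.cvtColor(t["frame"],cv2.COLOR_RGB2HSV)
m=((h[...,1]<60)&(h[...,2]>150)).astype(np.uint8);m[:,:330]=0;m[:245]=0;m[330:]=0
for k in cv2.findContours(m,0,2)[0]:
    if cv2.contourArea(k)>30:(x,y),r=cv2.minEnclosingCircle(k);print("jar?",x,y,r,plane(t,x,y,.05).round(4))
```

```text
[ 0.44455644 -0.01481724  0.26844001]
gobfoot [0.6217 0.0873 0.01  ]
finhead [ 0.4431 -0.0339  0.128 ]
finfoot [ 0.4429 -0.0293  0.004 ]
knob [ 0.4348 -0.1264  0.085 ]
lid [ 0.4359 -0.1221  0.05  ]
jar? 462.5 259.5 15.182326316833496 [ 0.4397 -0.2511  0.05  ]
jar? 423.0 287.0 69.20269775390625 [ 0.4079 -0.1514  0.05  ]
jar? 365.90625 273.71875 30.379375457763672 [ 0.4688 -0.0448  0.05  ]
jar? 335.6666564941406 249.5 7.236207008361816 [0.5369 0.0014 0.05  ]
```

```bash
python3 -m inch '[{"slide":[-0.002,-0.019,-0.01],"yaw":0},{"slide":[-0.002,-0.019,-0.03],"yaw":0},{"slide":[-0.002,-0.019,-0.05],"yaw":0},{"slide":[-0.002,-0.019,-0.07],"yaw":0},{"slide":[-0.002,-0.019,-0.09],"yaw":0},{"slide":[-0.002,-0.019,-0.11],"yaw":0},{"slide":[-0.002,-0.019,-0.125],"yaw":0},{"slide":[-0.002,-0.019,-0.137],"yaw":0},{"slide":[-0.002,-0.019,-0.145],"yaw":0},{"slide":[-0.002,-0.019,-0.148],"yaw":0},{"slide":[-0.002,-0.019,-0.148],"yaw":0},{"slide":[-0.002,-0.019,-0.148],"yaw":0}]' && python3 -m inch '[{"slide":[0,0,0],"yaw":0},{"slide":[0,0,0],"yaw":0},{"slide":[0,0,0],"yaw":0},{"slide":[0,0,0],"yaw":0},{"slide":[0,0,0],"yaw":0},{"slide":[0,0,0],"yaw":0},{"slide":[0,0,0],"yaw":0},{"slide":[0,0,0],"yaw":0},{"slide":[0,0,0],"yaw":0},{"slide":[0,0,0],"yaw":0},{"slide":[0,0,0],"yaw":0},{"slide":[0,0,0],"yaw":0}]' 255 35
```

```text
clock: 28.1
position: [0.4423, -0.0343, 0.1207]
ee_rot: [0.707, 0.708, 0.0, -0.0]
ft_force: [-0.6, 0.1, 0.3]
grip_width: 1.001
grasp_force: 0.0
clock: 29.1
position: [0.4423, -0.0348, 0.121]
ee_rot: [0.707, 0.707, 0.0, 0.001]
ft_force: [-0.0, -0.5, 5.7]
grip_width: 0.498
grasp_force: 34.9
```

```bash
python3 -m inch '[{"slide":[0,0,0.003],"yaw":0},{"slide":[0,0,0.008],"yaw":0},{"slide":[0,0,0.015],"yaw":0},{"slide":[0,0,0.022],"yaw":0},{"slide":[0.004,0.001,0.027],"yaw":0},{"slide":[0.012,0.002,0.03],"yaw":0},{"slide":[0.024,0.004,0.03],"yaw":0},{"slide":[0.038,0.007,0.03],"yaw":0},{"slide":[0.052,0.01,0.03],"yaw":0},{"slide":[0.066,0.013,0.03],"yaw":0},{"slide":[0.08,0.016,0.03],"yaw":0},{"slide":[0.094,0.019,0.03],"yaw":0},{"slide":[0.108,0.022,0.03],"yaw":0},{"slide":[0.122,0.025,0.03],"yaw":0},{"slide":[0.136,0.028,0.03],"yaw":0},{"slide":[0.15,0.03,0.03],"yaw":0},{"slide":[0.164,0.032,0.03],"yaw":0},{"slide":[0.175,0.034,0.03],"yaw":0},{"slide":[0.18,0.035,0.03],"yaw":0},{"slide":[0.182,0.035,0.03],"yaw":0}]' && python3 -m inch '[{"slide":[0,0,0],"yaw":0},{"slide":[0,0,-0.004],"yaw":0},{"slide":[0,0,-0.009],"yaw":0},{"slide":[0,0,-0.014],"yaw":0},{"slide":[0,0,-0.018],"yaw":0},{"slide":[0,0,-0.021],"yaw":0},{"slide":[0,0,-0.022],"yaw":0},{"slide":[0,0,-0.022],"yaw":0},{"slide":[0,0,-0.022],"yaw":0}]'; for i in 1 2 3 4; do python3 -m inch '[{"slide":[0,0,-0.0005],"yaw":0},{"slide":[0,0,-0.0005],"yaw":0},{"slide":[0,0,-0.0005],"yaw":0}]'|grep -E "pos|ft"; done
```

```text
clock: 30.77
position: [0.6246, 0.0007, 0.1498]
ee_rot: [0.707, 0.707, 0.0, -0.0]
ft_force: [-0.4, -0.6, -1.7]
grip_width: 0.496
grasp_force: 35.8
clock: 31.52
position: [0.6238, 0.0003, 0.1284]
ee_rot: [0.707, 0.707, 0.0, 0.0]
ft_force: [0.5, -0.0, -1.3]
grip_width: 0.497
grasp_force: 35.8
position: [0.6239, 0.0003, 0.128]
ft_force: [0.1, -1.4, -2.2]
position: [0.6238, 0.0003, 0.1273]
ft_force: [0.5, 0.4, -1.2]
position: [0.6239, 0.0004, 0.1272]
ft_force: [-2.6, -0.3, 3.4]
position: [0.6241, 0.0004, 0.1272]
ft_force: [-2.7, 0.2, 7.2]
```

```bash
python3 -m inch '[{"slide":[0,0,0.001],"yaw":0},{"slide":[0,0,0.001],"yaw":0},{"slide":[0,0,0.001],"yaw":0}]'|grep -E "pos|ft"; python3 -m inch '[{"slide":[0,0,0],"yaw":0},{"slide":[0,0,0],"yaw":0},{"slide":[0,0,0],"yaw":0},{"slide":[0,0,0],"yaw":0},{"slide":[0,0,0],"yaw":0},{"slide":[0,0,0],"yaw":0},{"slide":[0,0,0],"yaw":0},{"slide":[0,0,0.005],"yaw":0},{"slide":[0,0,0.015],"yaw":0},{"slide":[0,0,0.03],"yaw":0},{"slide":[0,0,0.06],"yaw":0},{"slide":[0,0,0.09],"yaw":0},{"slide":[0,0,0.12],"yaw":0},{"slide":[0,0,0.14],"yaw":0},{"slide":[0,0,0.14],"yaw":0}]' 0; python3 -m inch '[{"slide":[-0.18,-0.12,0],"yaw":0},{"slide":[-0.18,-0.12,0],"yaw":0},{"slide":[-0.18,-0.12,0],"yaw":0},{"slide":[-0.18,-0.12,0],"yaw":0},{"slide":[-0.18,-0.12,0],"yaw":0},{"slide":[-0.18,-0.12,0],"yaw":0},{"slide":[-0.18,-0.12,0],"yaw":0},{"slide":[-0.18,-0.12,0],"yaw":0}]'
python3 - <<'E'
from h import *
c=camera("wrist");cv2.imwrite("pics/w10.png",c["frame"][:,:,::-1]);print(get_obs()["position"])
E
```

```text
position: [0.6238, 0.0002, 0.1273]
ft_force: [-0.0, 0.9, 1.2]
clock: 34.02
position: [0.6254, 0.0011, 0.2735]
ee_rot: [0.707, 0.708, 0.003, 0.003]
ft_force: [0.6, 0.4, 0.9]
grip_width: 1.001
grasp_force: 0.0
clock: 34.68
position: [0.4439, -0.1198, 0.2679]
ee_rot: [0.707, 0.707, -0.0, 0.001]
ft_force: [1.3, 0.6, 0.1]
grip_width: 0.999
grasp_force: 0.0
[ 0.44442497 -0.11902338  0.26777971]
```

View pics/w10.png

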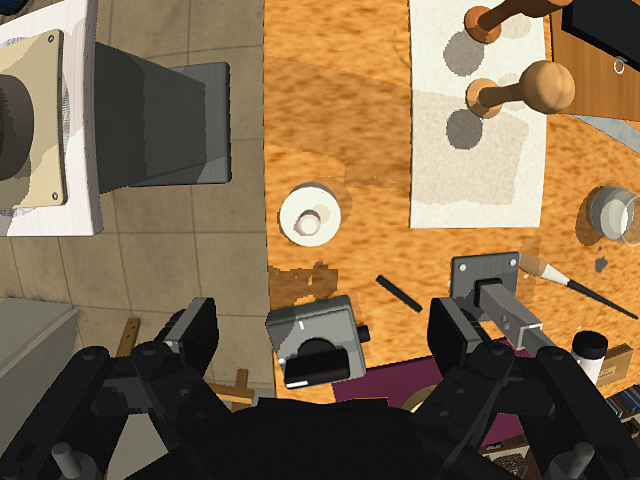

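Both tall pieces stand upright on the board, with feet at (483,24) and (486,98). The jar lid is at (310,215) and its knob at (307,222). The handle is still OFF.

Run:
```python
from h import *
c=camera("wrist")
print(get_obs()["position"])
for n,p,z in[("finfoot",(486,98),.01),("knob",(307,223),.085),("lid",(310,215),.05)]:print(n,wplane(c,*p,z))
print([wplane(c,*p,.006) for p in[(411,227),(541,227)]])
h=cv2.cvtColor(c["frame"],cv2.COLOR_RGB2HSV)
m=((h[...,1]<60)&(h[...,2]>150)).astype(np.uint8);q=np.zeros_like(m);q[170:265,270:350]=m[170:265,270:350]
k=max(cv2.findContours(q,0,2)[0],key=cv2.contourArea);(x,y),r=cv2.minEnclosingCircle(k);print(x,y,r,wplane(c,x,y,.05))
```

```text
[ 0.44465709 -0.11867191  0.26760445]
finfoot [0.6259 0.0015 0.01  ]
knob [ 0.4331 -0.1242  0.085 ]
lid [ 0.4346 -0.1246  0.05  ]
[array([ 0.5451, -0.1469,  0.006 ]), array([ 0.7168, -0.1449,  0.006 ])]
309.1080017089844 217.34800720214844 30.36673927307129 [ 0.4337 -0.1269  0.05  ]
```

```bash
python3 -m inch '[{"slide":[-0.011,-0.006,-0.03],"yaw":0},{"slide":[-0.011,-0.006,-0.06],"yaw":0},{"slide":[-0.011,-0.006,-0.09],"yaw":0},{"slide":[-0.011,-0.006,-0.12],"yaw":0},{"slide":[-0.011,-0.006,-0.145],"yaw":0},{"slide":[-0.011,-0.006,-0.165],"yaw":0},{"slide":[-0.011,-0.006,-0.18],"yaw":0},{"slide":[-0.011,-0.006,-0.192],"yaw":0},{"slide":[-0.011,-0.006,-0.201],"yaw":0},{"slide":[-0.011,-0.006,-0.201],"yaw":0},{"slide":[-0.011,-0.006,-0.201],"yaw":0}]' && python3 -m inch '[{"slide":[0,0,0],"yaw":0},{"slide":[0,0,0],"yaw":0},{"slide":[0,0,0],"yaw":0},{"slide":[0,0,0],"yaw":0},{"slide":[0,0,0],"yaw":0},{"slide":[0,0,0],"yaw":0},{"slide":[0,0,0],"yaw":0},{"slide":[0,0,0],"yaw":0},{"slide":[0,0,0],"yaw":0},{"slide":[0,0,0],"yaw":0},{"slide":[0,0,0],"yaw":0},{"slide":[0,0,0],"yaw":0}]' 255 35
```

```text
clock: 35.7
position: [0.4332, -0.1252, 0.0665]
ee_rot: [0.706, 0.708, 0.0, -0.0]
ft_force: [0.2, 0.4, 0.5]
grip_width: 1.006
grasp_force: 0.0
clock: 36.7
position: [0.4328, -0.1259, 0.0666]
ee_rot: [0.707, 0.707, -0.0, 0.0]
ft_force: [-2.7, 0.3, 6.5]
grip_width: 0.219
grasp_force: 34.3
```

```bash
python3 -m inch '[{"slide":[0,0,0.003],"yaw":0},{"slide":[0,0,0.01],"yaw":0},{"slide":[0,0,0.018],"yaw":0},{"slide":[0,0,0.026],"yaw":0},{"slide":[0.005,0,0.03],"yaw":0},{"slide":[0.015,0,0.03],"yaw":0},{"slide":[0.03,0,0.03],"yaw":0},{"slide":[0.045,0,0.03],"yaw":0},{"slide":[0.06,0.005,0.03],"yaw":0},{"slide":[0.075,0.01,0.03],"yaw":0},{"slide":[0.09,0.015,0.03],"yaw":0},{"slide":[0.105,0.02,0.03],"yaw":0},{"slide":[0.12,0.025,0.03],"yaw":0},{"slide":[0.135,0.03,0.03],"yaw":0},{"slide":[0.15,0.034,0.03],"yaw":0},{"slide":[0.165,0.034,0.03],"yaw":0},{"slide":[0.18,0.034,0.03],"yaw":0},{"slide":[0.188,0.034,0.03],"yaw":0},{"slide":[0.191,0.034,0.03],"yaw":0},{"slide":[0.191,0.034,0.03],"yaw":0}]' && python3 -m inch '[{"slide":[0,0,-0.005],"yaw":0},{"slide":[0,0,-0.012],"yaw":0},{"slide":[0,0,-0.017],"yaw":0},{"slide":[0,0,-0.021],"yaw":0},{"slide":[0,0,-0.022],"yaw":0},{"slide":[0,0,-0.022],"yaw":0},{"slide":[0,0,-0.022],"yaw":0}]'; for i in 1 2 3; do python3 -m inch '[{"slide":[0,0,-0.0007],"yaw":0},{"slide":[0,0,-0.0007],"yaw":0},{"slide":[0,0,-0.0007],"yaw":0}]'|grep -E "pos|ft"; done
```

```text
clock: 38.37
position: [0.6242, -0.0915, 0.0958]
ee_rot: [0.707, 0.707, 0.0, -0.0]
ft_force: [-0.3, 0.2, -1.7]
grip_width: 0.224
grasp_force: 34.4
clock: 38.95
position: [0.6238, -0.0917, 0.0744]
ee_rot: [0.707, 0.707, 0.0, 0.0]
ft_force: [0.0, 0.3, -1.2]
grip_width: 0.22
grasp_force: 34.4
position: [0.6239, -0.0917, 0.0738]
ft_force: [0.2, 0.5, -1.7]
position: [0.6238, -0.0917, 0.0729]
ft_force: [-0.4, 0.5, -1.7]
position: [0.6239, -0.0917, 0.0727]
ft_force: [-3.0, -0.1, 4.4]
```

```bash
python3 -m inch '[{"slide":[0,0,0.0005],"yaw":0},{"slide":[0,0,0.0005],"yaw":0},{"slide":[0,0,0.0005],"yaw":0},{"slide":[0,0,0.0005],"yaw":0},{"slide":[0,0,0.0005],"yaw":0},{"slide":[0,0,0.0005],"yaw":0},{"slide":[0,0,0.0005],"yaw":0},{"slide":[0,0,0.0005],"yaw":0},{"slide":[0,0,0.01],"yaw":0},{"slide":[0,0,0.03],"yaw":0},{"slide":[0,0,0.06],"yaw":0},{"slide":[0,0,0.1],"yaw":0},{"slide":[0,0,0.14],"yaw":0},{"slide":[0,0,0.18],"yaw":0},{"slide":[0,0,0.2],"yaw":0},{"slide":[0,0,0.2],"yaw":0}]' 0; python3 -m inch '[{"slide":[-0.1,0,0],"yaw":-0.3},{"slide":[-0.1,0,0],"yaw":-0.3},{"slide":[-0.1,0,0],"yaw":-0.3},{"slide":[-0.187,-0.196,0],"yaw":-1.32},{"slide":[-0.187,-0.196,0],"yaw":-1.32},{"slide":[-0.187,-0.196,0],"yaw":-1.32},{"slide":[-0.187,-0.196,0],"yaw":-1.32},{"slide":[-0.187,-0.196,0],"yaw":-1.32},{"slide":[-0.187,-0.196,0],"yaw":-1.32},{"slide":[-0.187,-0.196,0],"yaw":-1.32},{"slide":[-0.187,-0.196,0],"yaw":-1.32},{"slide":[-0.187,-0.196,0],"yaw":-1.32},{"slide":[-0.187,-0.196,0],"yaw":-1.32},{"slide":[-0.187,-0.196,0],"yaw":-1.32}]'
cat > chk.py <<'E'
from h import *
for n in("top","scene"):
    t=camera(n);cv2.imwrite("pics/%s_%.0f.png"%(n,get_obs()["clock"]*10),t["frame"][:,:,::-1])
    # local contrast around the expected outlines on the white board
    h=cv2.cvtColor(t["frame"],cv2.COLOR_RGB2HSV).astype(int)
    for nm,q,a,b in[("goblet",(.624,.085,.13),80,8),("gobfoot",(.624,.085,.012),80,8),("fin",(.624,.0,.13),80,8),("finfoot",(.624,0,.012),80,8)]:
        u,v=proj(t,q).astype(int);w=h[v-25:v+25,u-25:u+25];m=(w[...,1]>a).astype(np.uint8)
        nn,l,st,ce=cv2.connectedComponentsWithStats(m);ii=[i for i in range(1,nn) if st[i,4]>30]
        print(n,nm,(u,v),[(st[i,4],(ce[i]+[u-25,v-25]).round(0).tolist()) for i in ii],h[v,u])
    for nm,q in[("knob",(.624,-.092,.085)),("jarside",(.594,-.092,.03)),("lid",(.605,-.092,.05))]:
        u,v=proj(t,q).astype(int);print(n,nm,(u,v),h[v,u])
E
python3 chk.py
```

```text
clock: 41.03
position: [0.6256, -0.0912, 0.2791]
ee_rot: [0.707, 0.708, 0.003, 0.003]
ft_force: [-0.2, 0.4, -0.1]
grip_width: 1.001
grasp_force: 0.0
clock: 42.2
position: [0.4368, -0.2874, 0.2723]
ee_rot: [0.992, 0.128, -0.0, 0.0]
ft_force: [-1.1, 0.1, -0.1]
grip_width: 1.0
grasp_force: 0.0
top goblet (np.int64(284), np.int64(212)) [(np.int32(306), [274.0, 191.0]), (np.int32(668), [285.0, 219.0])] [ 14 144 182]
top gobfoot (np.int64(288), np.int64(226)) [(np.int32(683), [285.0, 219.0])] [ 12 154  73]
top fin (np.int64(324), np.int64(200)) [(np.int32(314), [314.0, 179.0]), (np.int32(583), [325.0, 208.0])] [ 16 108 198]
top finfoot (np.int64(324), np.int64(216)) [(np.int32(613), [325.0, 209.0])] [ 15 123  89]
top knob (np.int64(366), np.int64(195)) [ 33  15 210]
top jarside (np.int64(368), np.int64(215)) [13 43 96]
top lid (np.int64(367), np.int64(208)) [ 35  13 211]
scene goblet (np.int64(280), np.int64(229)) [(np.int32(1989), [278.0, 226.0])] [ 13 162 107]
scene gobfoot (np.int64(282), np.int64(268)) [(np.int32(498), [276.0, 258.0]), (np.int32(138), [302.0, 251.0]), (np.int32(124), [264.0, 289.0])] [ 13 159 117]
scene fin (np.int64(303), np.int64(212)) [(np.int32(1779), [300.0, 208.0]), (np.int32(31), [324.0, 232.0])] [ 16 161 168]
scene finfoot (np.int64(304), np.int64(250)) [(np.int32(492), [284.0, 248.0]), (np.int32(324), [304.0, 245.0]), (np.int32(52), [325.0, 233.0])] [ 15 148 133]
scene knob (np.int64(326), np.int64(210)) [ 23  43 239]
scene jarside (np.int64(335), np.int64(231)) [ 15  86 122]
scene lid (np.int64(331), np.int64(224)) [ 24  31 245]
```

```bash
python3 -m inch '[{"slide":[0,-0.001,-0.03],"yaw":0},{"slide":[0,-0.001,-0.06],"yaw":0},{"slide":[0,-0.001,-0.09],"yaw":0},{"slide":[0,-0.001,-0.12],"yaw":0},{"slide":[0,-0.001,-0.145],"yaw":0},{"slide":[0,-0.001,-0.165],"yaw":0},{"slide":[0,-0.001,-0.18],"yaw":0},{"slide":[0,-0.001,-0.192],"yaw":0},{"slide":[0,-0.001,-0.202],"yaw":0},{"slide":[0,-0.001,-0.202],"yaw":0},{"slide":[0,-0.001,-0.202],"yaw":0}]' && python3 -m inch '[{"slide":[0,0,0],"yaw":0},{"slide":[0,0,0],"yaw":0},{"slide":[0,0,0],"yaw":0},{"slide":[0,0,0],"yaw":0},{"slide":[0,0,0],"yaw":0},{"slide":[0,0,0],"yaw":0},{"slide":[0,0,0],"yaw":0},{"slide":[0,0,0],"yaw":0},{"slide":[0,0,0],"yaw":0},{"slide":[0,0,0],"yaw":0},{"slide":[0,0,0],"yaw":0},{"slide":[0,0,0],"yaw":0}]' 255 40 && python3 -m inch '[{"slide":[0,0,0],"yaw":-0.1},{"slide":[0,0,0],"yaw":-0.2},{"slide":[0,0,0],"yaw":-0.3},{"slide":[0,0,0],"yaw":-0.4},{"slide":[0,0,0],"yaw":-0.5},{"slide":[0,0,0],"yaw":-0.6},{"slide":[0,0,0],"yaw":-0.7},{"slide":[0,0,0],"yaw":-0.8},{"slide":[0,0,0],"yaw":-0.9},{"slide":[0,0,0],"yaw":-1.0},{"slide":[0,0,0],"yaw":-1.1},{"slide":[0,0,0],"yaw":-1.2},{"slide":[0,0,0],"yaw":-1.3},{"slide":[0,0,0],"yaw":-1.38},{"slide":[0,0,0],"yaw":-1.38},{"slide":[0,0,0],"yaw":-1.38},{"slide":[0,0,0],"yaw":-1.38}]'
```

```text
clock: 43.22
position: [0.4369, -0.2887, 0.0704]
ee_rot: [0.992, 0.126, 0.0, -0.0]
ft_force: [0.6, 0.3, 1.0]
grip_width: 0.999
grasp_force: 0.0
clock: 44.22
position: [0.4369, -0.2887, 0.0706]
ee_rot: [0.992, 0.125, 0.0, 0.0]
ft_force: [-2.5, 1.5, 5.5]
grip_width: 0.177
grasp_force: 41.5
clock: 45.63
position: [0.4372, -0.2879, 0.0706]
ee_rot: [0.845, -0.534, -0.0, -0.0]
ft_force: [-0.7, 4.3, 6.1]
grip_width: 0.181
grasp_force: 41.4
```

Turned back to the ON pose. Releasing, rising clear and checking the handle and pieces by numbers.

```bash
python3 -m inch '[{"slide":[0,0,0],"yaw":0},{"slide":[0,0,0],"yaw":0},{"slide":[0,0,0],"yaw":0},{"slide":[0,0,0],"yaw":0},{"slide":[0,0,0],"yaw":0},{"slide":[0,0,0],"yaw":0},{"slide":[0,0,0],"yaw":0},{"slide":[0,0,0.04],"yaw":0},{"slide":[0,0,0.08],"yaw":0},{"slide":[0,0,0.12],"yaw":0},{"slide":[0,0,0.16],"yaw":0},{"slide":[0,0,0.172],"yaw":0},{"slide":[0,0,0.172],"yaw":0},{"slide":[0,0,0.172],"yaw":0},{"slide":[0,0,0.172],"yaw":0}]' 0
python3 - <<'E'
from h import *
c=camera("wrist");h=c["frame"].max(2);m=(h<45).astype(np.uint8);m[:150]=0;m[275:]=0;m[:,:285]=0;m[:,350:]=0
k=max(cv2.findContours(cv2.morphologyEx(m,cv2.MORPH_OPEN,np.ones((5,5))),0,2)[0],key=cv2.contourArea);print(cv2.minAreaRect(k),cv2.boundingRect(k))
print(c["frame"][235:262:4,312:326:3].max(2))
E
python3 chk.py | grep -v jarside
```

```text
clock: 46.88
position: [0.4362, -0.2884, 0.2407]
ee_rot: [0.845, -0.535, -0.001, 0.0]
ft_force: [-0.2, -0.2, -0.9]
grip_width: 0.999
grasp_force: 0.0
((333.5, 215.0), (40.0, 13.0), 90.0) (327, 195, 14, 41)
[[ 34  63  66  63  61]
 [ 27  65 254 255  64]
 [ 25  64 255 255  62]
 [ 25  65 199 255  64]
 [ 19  63 203 255  52]
 [ 16  61 205 255  60]
 [ 26  63 204 255  58]]
top goblet (np.int64(284), np.int64(212)) [(np.int32(306), [274.0, 191.0]), (np.int32(668), [285.0, 219.0])] [ 14 144 183]
top gobfoot (np.int64(288), np.int64(226)) [(np.int32(683), [285.0, 219.0])] [ 13 159  72]
top fin (np.int64(324), np.int64(200)) [(np.int32(314), [314.0, 179.0]), (np.int32(583), [325.0, 208.0])] [ 16 107 198]
top finfoot (np.int64(324), np.int64(216)) [(np.int32(613), [325.0, 209.0])] [ 15 126  89]
top knob (np.int64(366), np.int64(195)) [ 33  15 210]
top lid (np.int64(367), np.int64(208)) [ 33  13 211]
scene goblet (np.int64(280), np.int64(229)) [(np.int32(1992), [278.0, 226.0])] [ 13 163 108]
scene gobfoot (np.int64(282), np.int64(268)) [(np.int32(500), [276.0, 258.0]), (np.int32(138), [302.0, 251.0]), (np.int32(124), [264.0, 289.0])] [ 13 157 117]
scene fin (np.int64(303), np.int64(212)) [(np.int32(1761), [300.0, 208.0]), (np.int32(31), [325.0, 232.0])] [ 16 160 169]
scene finfoot (np.int64(304), np.int64(250)) [(np.int32(494), [284.0, 248.0]), (np.int32(322), [304.0, 245.0]), (np.int32(55), [326.0, 234.0])] [ 15 147 134]
scene knob (np.int64(326), np.int64(210)) [ 22  43 240]
scene lid (np.int64(331), np.int64(224)) [ 24  30 245]
```

```bash
python3 -c "
from workcell import *
print(hand_in())"
```

```text
the job is handed in; nothing more can be done
None
```

I handed the job in at about 47 s: both lamps are locked up, the goblet, finial and white jar stand upright on the board, and the isolator is back ON. The hand-in gave no verdict; the right lamp's lock was judged from the pull force alone, as its button didn't show clearly in the picture.

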